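Lock a display arm onto its desk post with an R-clip

TASK

The display arm has been dropped over its desk post but rides high: press its boss down until it is fully seated, so that the cross-hole in the spigot above it is clear. Then take the large R-clip from the desk and push its straight leg through the cross-hole until the bent leg has ridden over the spigot and sprung back around it, fully home, and let go. Feel your way in without forcing or bending anything, and leave the small R-clip, the mouse, the mug and the screwdriver where they are.

Things in the scene. Friction and masses are not known exactly. Their poses are not given: they have to be found in the camera images.
- swing (a joint): height of the display arm above its seat on the post's collar, m: 0 = fully seated, 0.010 to 0.016 at the start. The arm is an aluminium link on a round boss (64 mm across) round the upright steel spigot. It slides straight down with a stiff fit: it stays where it is left and takes about 9 to 13 N downwards to move, pressed anywhere on the boss. It does not swing round.
- boss_top (a point): centre of the top face of the steel washer (48 mm across, 3 mm thick) that lies on the boss, on the spigot's axis; it moves down with the arm. Seated, it is 115 mm above the desk and 11 mm below the centre of the cross-hole. The spigot, 24 mm in diameter, stands up through it to 147.5 mm above the desk.
- hole (a point): centre of the cross-hole, on the spigot's axis, 126 mm above the desk. z up, x along the display arm, away from the robot: the axes of the fixed post, not of the hole. The plain hole, 7 mm across, runs level through the spigot (24 mm), open at both ends; either may be used. It points up to 0.75 rad (43 degrees) to either side of y, whichever way the spigot was left.
- post: fixed desk post that carries spigot and arm, foot plate 120 x 110 mm, origin on the desk under the spigot's axis, axes as for hole. The spigot turns in it against about 0.1 N m, and a clip leg that enters the cross-hole 0.1 to 0.2 rad off its line wedges and pushes back: turn with the hole until that eases. A dark slot across the spigot's top runs in line with the hole.
- clip_coil (a point): centre of the coil of the large R-clip (coil 24 mm across, 10 mm high; hold it here, pinched along y), lying flat on the desk. Spring steel wire 5 mm in diameter, 120 mm long over all. x points along the straight leg from the coil to its rounded free end at x = 107.5 mm, y towards the bent leg, z up. The straight leg's centre line is at y = -9.5 mm, 2.5 mm lower than this point.
- clip_seat (a point): point on the centre line of the large clip's straight leg, 50 mm along x from the coil's centre; it is at the cross-hole's centre when the clip is home. Axes as for clip_coil. The bent leg bows round this point, narrows just beyond it and flares out to its end 95 mm from the coil's centre.
- clip: the large R-clip, origin under its coil's centre, on its underside; axes as for clip_coil. Pushed along x, the straight leg enters the hole first; about 34 mm short of home the flare of the bent leg meets the spigot, and from there it takes a push rising to about 5 to 12 N to ride over, until it drops in; past home the push rises again.
- clip_leg (a joint): angle by which the large clip's bent leg is sprung open, rad: 0 at rest and when home, about 0.1 when its narrowest part is on the widest part of the spigot
- small_clip: a smaller R-clip of 2.8 mm wire, 66 mm long, for another shaft; leave it. Origin under its coil's centre, x along its straight leg.
- mouse: white computer mouse, 105 x 60 x 34 mm, origin under its centre; leave it
- mug: white mug, 80 mm across, 92 mm high, handle to its +y, origin under its centre; leave it
- screwdriver: screwdriver lying along its x, handle to -x, origin under its middle; leave it

How it is judged (in metres and radians):
On the way:
1. the arm's boss is pressed down until it is seated (within 1.5 mm) (value of joint swing below 0.0015 m), for 0.2 s.
At the end, for the whole second after the job is handed in: The arm is seated within 2 mm; the large R-clip's straight leg is through the cross-hole with its seat point within 4 mm of the hole's centre; its bent leg has closed to within 0.03 rad; the clip is at rest (value of joint swing below 0.002 m and distance between clip_seat and hole below 0.004 m and value of joint clip_leg below 0.03 rad and linear speed of clip below 0.02 m/s); the robot touches nothing.
It fails at once if the clip is forced: more than 25 N between it and the post, spigot or arm (contact force between clip and post above 25 N).
It fails at once if the fingers bear on the arm, spigot or post with more than 50 N (contact force between the fingers and post above 50 N).
It fails at once if the small clip, the mouse, the mug or the screwdriver is moved by more than 30 mm (distance of any of small_clip, mouse, mug, screwdriver from where it was at the start of the episode above 0.03 m).
It also fails if it takes over 72 s, if anything falls off the work surface, if the arm or the gripper's body presses on something with over 40 N, if the wrist force passes 120 N, or if a joint passes its speed limit or range.

ROBOT

A 6-joint arm with a two-finger parallel gripper is mounted at the origin on the work surface. World frame = base frame: x ahead of the robot, y to its left, z up, the work surface at z = 0. Lengths are in m, angles in degrees, forces in N, time in s.
With the tool pointing down it reaches from about 0.3 to 0.875 m from the base axis. Payload 6.4 kg.
Tool frame: the origin (TCP) lies at the very end of the fingers, on their centre line; the grasp point (between the pads) lies 19 mm behind it; y points along the fingers, z is the direction in which the jaws open and shut, and the axes are right-handed (so a half turn about y gives the same grasp; the last joint's range is limited). The gripper opens to 85 mm and grips with 20 to 120 N. Pads are 22 mm wide; open, the fingers measure 114 mm over their backs; the gripper's body (76 mm by 85 mm) begins 54 mm behind the grasp point. The pads swing forward as they close: fully open they stand 13 mm farther back than shut.
Start: joints at [-77.424, 10.359, 92.074, -0, 77.567, -11.82], TCP at [0.238, -0.524, 0.231] pointing down, gripper open.
Joint ranges: [-171.53, 171.53], [-51.25, 118.39], [17.06, 147.69], [-65.23, 245.23], [0, 150.52], [-178.68, 178.68]. Speed limits (degrees/s): [147.25, 147.25, 172.46, 180, 180, 180].

INTERFACE

Orientations are given as [roll, pitch, yaw] about the fixed x, y, z axes, in that order (R = Rz(yaw) Ry(pitch) Rx(roll)).
In Python, from workcell import robot, optics gives the robot as it stands.
- The arm moves only by the tool carry_out, never from a script. Its argument "series" is a list of rows, each a list of 2 entries, a list of its own where there are three numbers: the shift along the tool's x, y, z in cm, then the turn, a rotation vector about the tool's x, y, z in degrees. In form: [[[dx, dy, dz], [rx, ry, rz]], ...]. A call has exactly 8 rows; each row shifts and turns the commanded pose from where the row before left it, along the tool's axes as they then stand; what a row does not reach is not made up. A row lasts 1/8 s, in which the tool goes at most 62.5 mm and 10.7 degrees, less where a joint would pass 70% of its speed; a pose out of reach is approached as far as the arm can. A call with a gripper value outside its range is refused whole. "jaw" is the closure, from -1 (fully open) to 1 (shut), so that 0 is half open, set as the call begins (left out, the last holds). The fingers move at their own pace and stop on an object; "squeeze" is the grip in N (left out, the last holds). Time passes only in rows, so rows that do not move let the fingers close, or fill a call up. It gives the time, the measured TCP pose, the force and the opening at its end, in the units of the state.
- robot.sense(): the state, without advancing time (a new reading comes with each control period).
- optics.camera(name): name is "side" or "top"; returns a dict with "img" (420x560x3 uint8, red, green, blue), "depth" (420x560 float32, m along the optical axis (not along the pixel's ray), 0 where there is no reading), "mtx" (3x3 intrinsics, pixels), "pose" (4x4, takes a point from camera to world coordinates). Camera axes: x right, y down, z forward; pixel columns grow to the right and rows downward; lengths in m; the calibration is good to about 2 mm. A picture is of the moment at which its call begins.
- robot.hand_in(): hands the job in, once; it reports no verdict.
The state is a dict: "clock": time; "joints": joint angles; "dq": joint speeds; "tau": joint torques, N m; "position": TCP position; "eef_rot": TCP orientation; "wrist_force": force on the tool from outside, world axes, zero at the start; "wrist_torque": the same for the moment, N m; "width": finger opening in m.
Only numpy, scipy, OpenCV 4.12 (cv2) and the standard library are available. Lean on these libraries where they do the work, as an engineer would, in place of code of your own. Each camera call takes 0.05 s, during which the arm holds its last target.

## Working session

There is one attempt and no reset: what is moved stays moved. The work goes in short steps, Python scripts to look and compute and a tool call to move; the robot and the scene stay as the last step left them, time stands still between calls to the robot, and variables do not carry over. Pictures are saved under pics/ and viewed, and the job is handed in when it is done.

Besides the shell and the picture viewer there is one more tool, called after ">>>" as name(argument=value, ...) on one line, values as JSON. carry_out: Moves the arm, as the interface text tells. Its arguments: {"type":"object","properties":{"series":{"type":"array"},"jaw":{"type":"number"},"squeeze":{"type":"number"}},"required":["series"]}

```bash
ls; mkdir -p pics
python3 - <<'E'
from workcell import robot, optics
import cv2
print(robot.sense())
for n in ("side","top"):
    c=optics.camera(n)
    cv2.imwrite(f"pics/{n}0.png",c["img"][:,:,::-1])
    print(n,c["mtx"],c["pose"])
E
```

```text
pics
{'clock': 0.0, 'joints': array([-7.74207987e+01,  1.04008581e+01,  9.21312455e+01, -6.18213381e-04,
        7.75665880e+01, -1.18194454e+01]), 'dq': array([-0.04001652, -0.03776081,  0.02653433,  0.07115755, -0.01006406,
       -0.10294018]), 'tau': array([ 1.38628133e-03, -4.44865322e+01, -3.51338160e+01, -2.29361394e-04,
        8.89305258e-03,  6.17565092e-06]), 'position': array([ 0.2374209 , -0.52309898,  0.23039777]), 'eef_rot': array([-9.00967227e+01,  1.96241175e-02, -1.55601236e+02]), 'wrist_force': array([ 0.48760675, -0.1402448 ,  0.33883419]), 'wrist_torque': array([-0.01071457,  0.01022756,  0.01128025]), 'width': 0.0855307220704043}
side [[544.24977714   0.         278.67340753]
 [  0.         544.24977714 214.80504051]
 [  0.           0.           1.        ]] [[-0.86602209 -0.3059751   0.3954554   0.08757595]
 [-0.49993159  0.516258   -0.69537478  0.92433048]
 [ 0.00861035 -0.79991057 -0.60005745  0.8282015 ]
 [ 0.          0.          0.          1.        ]]
top [[380.36339486   0.         277.91766625]
 [  0.         380.36339486 208.28332124]
 [  0.           0.           1.        ]] [[ 0.06911035 -0.97560317  0.20837996  0.41896436]
 [-0.99760694 -0.06715891  0.01643401  0.06221714]
 [-0.0020385  -0.20901706 -0.97790987  0.90231442]
 [ 0.          0.          0.          1.        ]]
```

View pics/side0.png

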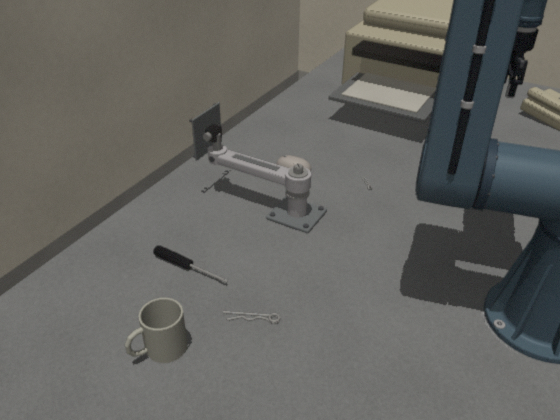

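View pics/top0.png

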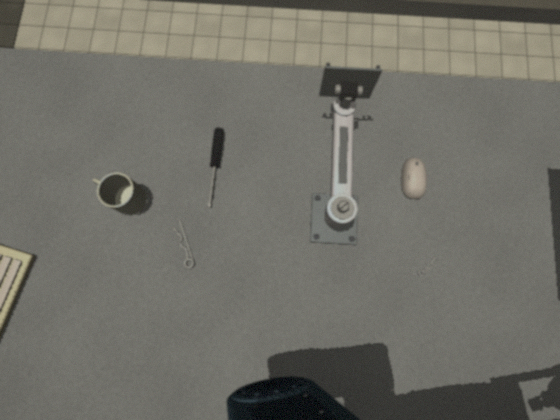

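Side view: post/spigot near (298,172), large clip with its coil at (275,318). Top view: post at (342,208), clip coil at (188,264). I'll zoom in on both.

```bash
cat > h.py <<'E'
import numpy as np, cv2
from workcell import robot, optics
def ray(c,u,v):
    K=c["mtx"];P=c["pose"]
    d=P[:3,:3]@np.array([(u-K[0,2])/K[0,0],(v-K[1,2])/K[1,1],1.0]); return P[:3,3],d
def onz(c,u,v,z):
    o,d=ray(c,u,v); return o+d*(z-o[2])/d[2]
def proj(c,p):
    P=c["pose"]; q=P[:3,:3].T@(np.asarray(p)-P[:3,3]); 
    return (c["mtx"]@(q/q[2]))[:2]
def tri(c1,p1,c2,p2):
    o1,d1=ray(c1,*p1);o2,d2=ray(c2,*p2)
    A=np.stack([d1,-d2],1); s=np.linalg.lstsq(A,o2-o1,rcond=None)[0]
    a=o1+s[0]*d1;b=o2+s[1]*d2; return (a+b)/2,np.linalg.norm(a-b)
def crop(c,u0,v0,w,h,k,name):
    i=c["img"][v0:v0+h,u0:u0+w,::-1]
    i=cv2.resize(i,None,fx=k,fy=k,interpolation=cv2.INTER_CUBIC)
    i=cv2.convertScaleAbs(i,alpha=1.5)
    cv2.imwrite("pics/"+name,i)
E
python3 - <<'E'
from h import *
s=optics.camera("side");t=optics.camera("top")
crop(s,215,295,75,40,10,"s_clip1.png")
crop(t,165,210,50,65,9,"t_clip1.png")
crop(t,300,180,80,70,8,"t_post1.png")
crop(s,260,140,75,90,6,"s_post1.png")
E
```

```text
(no output)
```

View pics/s_clip1.png

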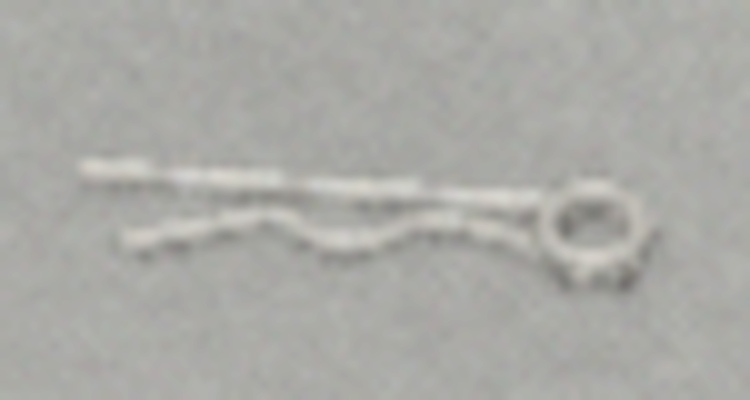

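View pics/t_clip1.png

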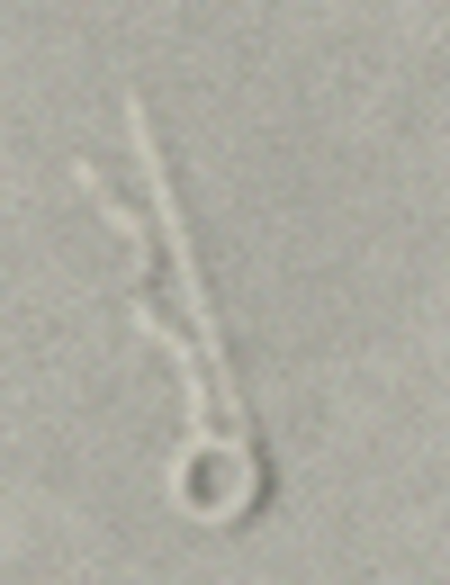

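View pics/t_post1.png

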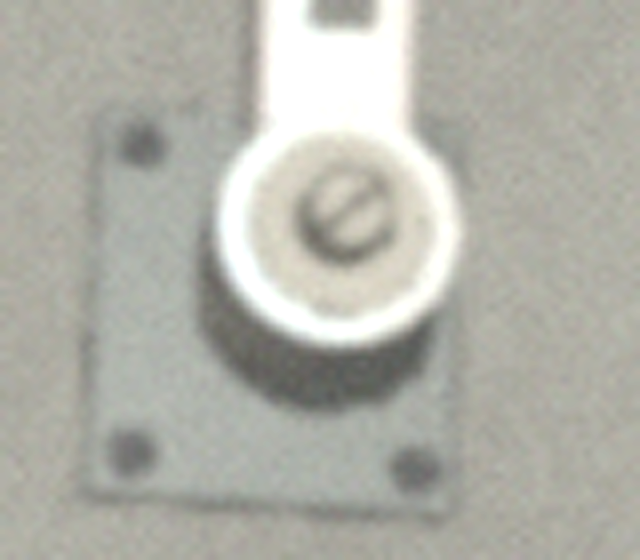

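View pics/s_post1.png

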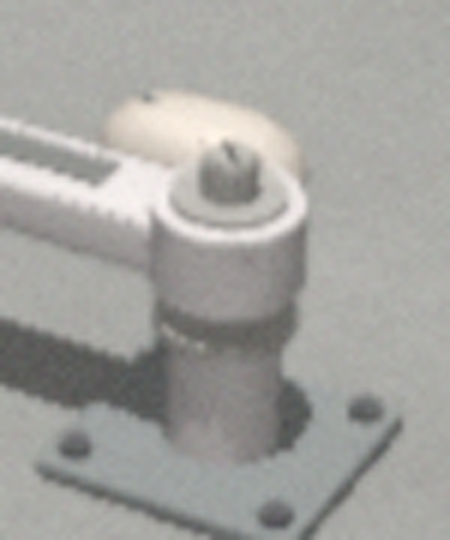

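Top crop: the spigot slot runs from lower left to upper right at about full-image (342–347, 204–208). The clip's coil is at about (188.4,262.7) and its straight-leg tip at about (179,221), with the bent leg on the left. Next I'll take numeric measurements.

Run:
```python
from h import *
s=optics.camera("side");t=optics.camera("top")
f=lambda x,k,o:(x+.5)/k-.5+o
# clip
for n,c,o,k,pts in (("top",t,(165,210),9,dict(coil=(215,479),tip=(132,95),base=(238,430))),("side",s,(215,295),10,dict(coil=(590,225),tip=(80,165),base=(540,200)))):
    for nm,p in pts.items():
        u,v=f(p[0],k,o[0]),f(p[1],k,o[1]); print(n,nm,u,v,onz(c,u,v,0.006 if nm=="coil" else 0.0025).round(4))
crop(t,325,190,36,36,20,"t_spig.png")
crop(s,280,155,45,35,16,"s_spig.png")
# boss depth heights
for c,uv in((t,(342,218)),(t,(342,200)),(s,(298,180)),(t,(342,208)),(s,(290,177))):
    u,v=uv; d=c["depth"][v,u]; o,r=ray(c,u,v); print(uv,(o+r*d).round(4))
```

```text
top coil 188.44444444444446 262.77777777777777 [0.4655 0.2771 0.006 ]
top tip 179.22222222222223 220.11111111111111 [0.5654 0.3121 0.0025]
top base 191.0 257.3333333333333 [0.4788 0.2734 0.0025]
side coil 273.55 317.05 [0.4668 0.2739 0.006 ]
side tip 222.55 311.05 [0.5665 0.3098 0.0025]
side base 268.55 314.55 [0.4806 0.2704 0.0025]
(342, 218) [ 0.5722 -0.0582  0.1297]
(342, 200) [ 0.61   -0.0567  0.1312]
(298, 180) [ 0.5814 -0.0345  0.1232]
(342, 208) [ 0.5894 -0.0548  0.1471]
(290, 177) [ 0.6023 -0.0333  0.1254]
```

View pics/t_spig.png

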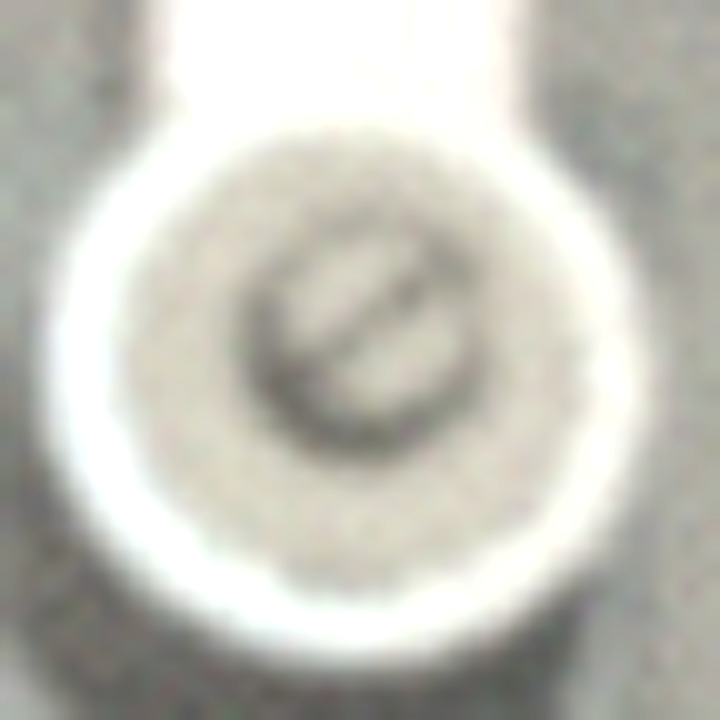

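View pics/s_spig.png

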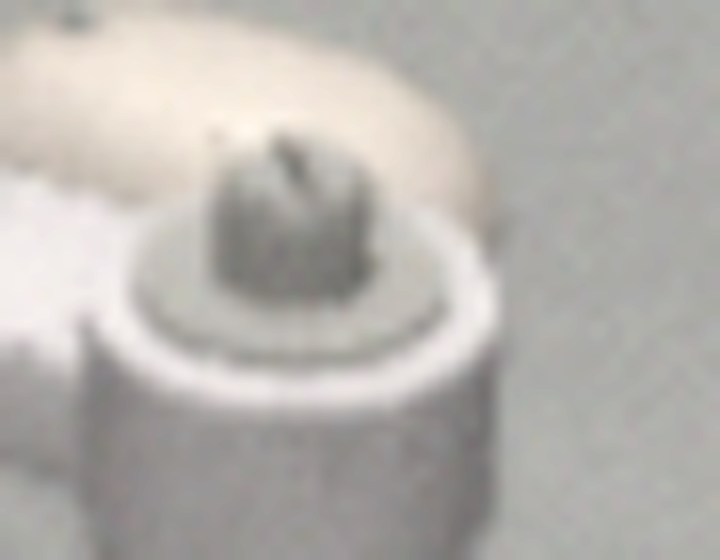

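Run:
```python
from h import *
s=optics.camera("side");t=optics.camera("top")
f=lambda p,k,o:((p[0]+.5)/k-.5+o[0],(p[1]+.5)/k-.5+o[1])
T=lambda p:f(p,20,(325,190)); S=lambda p:f(p,16,(280,155))
print("top spig",onz(t,*T((370,315)),.1475),"side",onz(s,*S((293,172)),.1475))
print(tri(t,T((370,315)),s,S((293,172))))
a=onz(t,*T((310,365)),.1475);b=onz(t,*T((450,262)),.1475);print("slot top",np.degrees(np.arctan2(*(b-a)[1::-1])))
a=onz(s,*S((280,140)),.1475);b=onz(s,*S((300,190)),.1475);print("slot side",np.degrees(np.arctan2(*(b-a)[1::-1])))
# washer via mask of top: ellipse centre (365,355)
print("washer top",onz(t,*T((357,357)),.1295),"boss rim",onz(t,*T((350,390)),.1265), "washer side",onz(s,*S((288,277)),.1295))
# depth-based: points at height 0.143-0.151 near
for c in(t,s):
    v,u=np.mgrid[:420,:560];d=c["depth"]
    K=c["mtx"];X=np.stack([(u-K[0,2])/K[0,0]*d,(v-K[1,2])/K[1,1]*d,d],-1)@c["pose"][:3,:3].T+c["pose"][:3,3]
    near=(d>0)&(np.hypot(X[...,0]-.592,X[...,1]+.055)<.06)
    m=near&(X[...,2]>.1425)&(X[...,2]<.153); print(m.sum(),X[m].mean(0),X[m].min(0),X[m].max(0))
    m=near&(X[...,2]>.12)&(X[...,2]<.1425);P=X[m]; print(m.sum(),np.percentile(P[:,2],[10,30,50,70,90]),P.min(0),P.max(0))
# arm direction: link
print("link far", onz(t,343,110,.125)[:2])
```

```text
top spig [ 0.59512725 -0.0566516   0.1475    ] side [ 0.5949609  -0.05733785  0.1475    ]
(array([ 0.59482771, -0.05664818,  0.14795864]), np.float64(0.0004035530137005839))
slot top -49.77659847705359
slot side 130.38577537559593
washer top [ 0.59476527 -0.05828865  0.1295    ] boss rim [ 0.5918792  -0.05814784  0.1265    ] washer side [ 0.59485573 -0.0566969   0.1295    ]
102 [ 0.59380882 -0.05603437  0.14720702] [ 0.58334063 -0.06737783  0.14282782] [ 0.60481571 -0.04502096  0.15067952]
707 [0.12141441 0.12605029 0.12755287 0.12908011 0.13064866] [ 0.56285058 -0.08782762  0.12001587] [ 0.65187612 -0.02493389  0.14239568]
50 [ 0.59363331 -0.05548047  0.14697926] [ 0.5828731  -0.06726107  0.14283619] [ 0.60614267 -0.04550872  0.15080782]
352 [0.12143203 0.12568409 0.12766142 0.12936542 0.13352559] [ 0.5624294  -0.09383238  0.12001162] [ 0.65050485 -0.0245922   0.14217222]
link far [ 0.8161742  -0.05292613]
```

```bash
cat >> h.py <<'E'
def plan(target,yaw,n,maxr=2):
    """straight rows from the present pose to target; returns rows"""
    q=robot.sense();p=q["position"];y0=q["eef_rot"][2]
    dy=(yaw-y0+180)%360-180
    w=(np.array(target)-p)/n
    rows=[]
    for i in range(n):
        a=np.radians(y0+dy*i/n)
        tx=np.array([np.cos(a),np.sin(a),0]);tz=np.array([-np.sin(a),np.cos(a),0])
        rows.append([[round(100*float(w@tx),2),round(-100*float(w[2]),2),round(100*float(w@tz),2)],[0,round(-dy/n,2),0]])
    print("from",p.round(4),q["eef_rot"].round(2))
    for k in range(0,n,8):print(rows[k:k+8])
def st():
    q=robot.sense();print(round(q["clock"],2),q["position"].round(4),q["eef_rot"].round(2),q["wrist_force"].round(2),round(q["width"],4),q["joints"].round(1))
E
python3 -c "
from h import *
plan([.595,-.057,.19],0,16)"
```

```text
from [ 0.2375 -0.5236  0.2312] [ -90.01    0.   -155.6 ]
[[[-3.24, 0.26, -1.73], [0, np.float64(-9.73), 0]], [[-3.49, 0.26, -1.16], [0, np.float64(-9.73), 0]], [[-3.63, 0.26, -0.56], [0, np.float64(-9.73), 0]], [[-3.67, 0.26, 0.07], [0, np.float64(-9.73), 0]], [[-3.61, 0.26, 0.69], [0, np.float64(-9.73), 0]], [[-3.44, 0.26, 1.29], [0, np.float64(-9.73), 0]], [[-3.17, 0.26, 1.85], [0, np.float64(-9.73), 0]], [[-2.82, 0.26, 2.36], [0, np.float64(-9.73), 0]]]
[[[-2.38, 0.26, 2.8], [0, np.float64(-9.73), 0]], [[-1.87, 0.26, 3.16], [0, np.float64(-9.73), 0]], [[-1.31, 0.26, 3.43], [0, np.float64(-9.73), 0]], [[-0.71, 0.26, 3.6], [0, np.float64(-9.73), 0]], [[-0.09, 0.26, 3.67], [0, np.float64(-9.73), 0]], [[0.53, 0.26, 3.64], [0, np.float64(-9.73), 0]], [[1.14, 0.26, 3.49], [0, np.float64(-9.73), 0]], [[1.71, 0.26, 3.25], [0, np.float64(-9.73), 0]]]
```

>>> carry_out(series=[[[-3.2, 0.2, -1.7], [0, -9.7, 0]], [[-3.5, 0.2, -1.2], [0, -9.7, 0]], [[-3.6, 0.2, -0.6], [0, -9.7, 0]], [[-3.7, 0.2, 0.1], [0, -9.7, 0]], [[-3.6, 0.2, 0.7], [0, -9.7, 0]], [[-3.4, 0.2, 1.3], [0, -9.7, 0]], [[-3.2, 0.2, 1.9], [0, -9.7, 0]], [[-2.8, 0.2, 2.4], [0, -9.7, 0]]], jaw=0.25)

```text
clock: 1.4
position: [0.418, -0.2902, 0.2154]
eef_rot: [-90.0, -0.0, -77.7]
wrist_force: [-0.5, 0.4, 0.6]
width: 0.032
```

>>> carry_out(series=[[[-2.4, 0.2, 2.8], [0, -9.7, 0]], [[-1.9, 0.2, 3.2], [0, -9.7, 0]], [[-1.3, 0.2, 3.4], [0, -9.7, 0]], [[-0.7, 0.2, 3.6], [0, -9.7, 0]], [[-0.1, 0.2, 3.7], [0, -9.7, 0]], [[0.5, 0.2, 3.6], [0, -9.7, 0]], [[1.1, 0.2, 3.5], [0, -9.7, 0]], [[1.7, 0.2, 3.3], [0, -9.7, 0]]])

```text
clock: 2.4
position: [0.5973, -0.0567, 0.1993]
eef_rot: [-90.0, -0.0, -0.1]
wrist_force: [0.1, 0.1, -0.4]
width: 0.0321
```

```bash
sed -i 's/round(-dy\/n,2)/round(float(-dy\/n),2)/' h.py; python3 -c "
from h import *
st();plan([.595,-.057,.165],0,4)"
```

```text
2.4 [ 0.5973 -0.0567  0.1993] [-9.e+01 -1.e-02 -8.e-02] [ 0.08  0.09 -0.45] 0.0321 [ -16.7   15.2   90.1   -0.    74.7 -106.7]
from [ 0.5973 -0.0567  0.1993] [-9.e+01 -1.e-02 -8.e-02]
[[[-0.06, 0.86, -0.01], [0, -0.02, 0]], [[-0.06, 0.86, -0.01], [0, -0.02, 0]], [[-0.06, 0.86, -0.01], [0, -0.02, 0]], [[-0.06, 0.86, -0.01], [0, -0.02, 0]]]
```

>>> carry_out(series=[[[-0.2, 0.9, 0], [0, 0, 0]], [[0, 0.9, 0], [0, 0, 0]], [[0, 0.9, 0], [0, 0, 0]], [[0, 0.9, 0], [0, 0, 0]], [[0, 0.8, 0], [0, 0, 0]], [[0, 0.7, 0], [0, 0, 0]], [[0, 0.5, 0], [0, 0, 0]], [[0, 0.3, 0], [0, 0, 0]]])

```text
clock: 3.4
position: [0.5946, -0.0577, 0.14]
eef_rot: [-90.0, 0.0, -0.4]
wrist_force: [0.3, -0.2, -0.4]
width: 0.0318
```

```bash
python3 -c "
from h import *
st()
t=optics.camera('top');s=optics.camera('side')
crop(t,310,175,70,60,9,'t_pr.png');crop(s,255,120,90,80,7,'s_pr.png')"
```

```text
3.4 [ 0.5946 -0.0577  0.14  ] [-9.0e+01  1.0e-02 -4.1e-01] [ 0.33 -0.23 -0.4 ] 0.0318 [ -16.9   18.5   93.2    0.    68.3 -106.5]
```

View pics/s_pr.png

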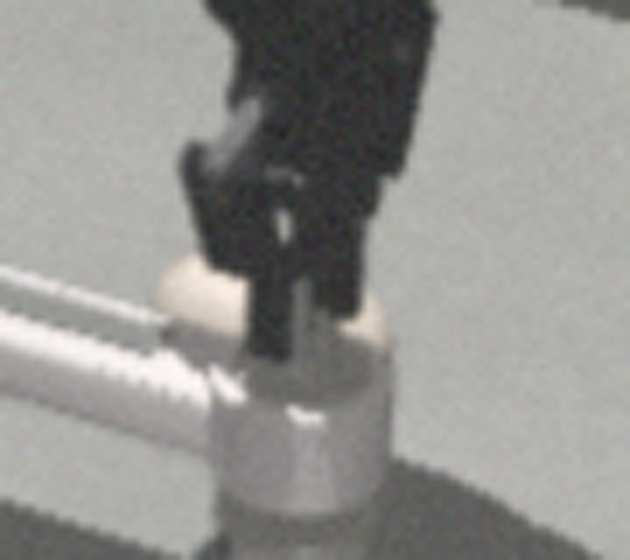

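The side view shows both fingers straddling the spigot just above the washer, with tips at about crop (270,355) and (345,310). I'll press down slowly.

>>> carry_out(series=[[[0, 0.2, 0], [0, 0, 0]], [[0, 0.2, 0], [0, 0, 0]], [[0, 0.2, 0], [0, 0, 0]], [[0, 0.2, 0], [0, 0, 0]], [[0, 0.2, 0], [0, 0, 0]], [[0, 0.2, 0], [0, 0, 0]], [[0, 0.1, 0], [0, 0, 0]], [[0, 0, 0], [0, 0, 0]]])

```text
clock: 4.5
position: [0.5946, -0.0577, 0.1283]
eef_rot: [-90.0, 0.0, -0.4]
wrist_force: [-3.2, 1.5, 7.1]
width: 0.0321
```

>>> carry_out(series=[[[0, 0.15, 0], [0, 0, 0]], [[0, 0.15, 0], [0, 0, 0]], [[0, 0.15, 0], [0, 0, 0]], [[0, 0.15, 0], [0, 0, 0]], [[0, 0.15, 0], [0, 0, 0]], [[0, 0.15, 0], [0, 0, 0]], [[0, 0.15, 0], [0, 0, 0]], [[0, 0.15, 0], [0, 0, 0]]])

```text
clock: 5.5
position: [0.5946, -0.0577, 0.1167]
eef_rot: [-90.0, -0.0, -0.4]
wrist_force: [-3.6, -0.1, 10.7]
width: 0.0319
```

>>> carry_out(series=[[[0, 0.1, 0], [0, 0, 0]], [[0, 0.1, 0], [0, 0, 0]], [[0, 0.05, 0], [0, 0, 0]], [[0, 0.05, 0], [0, 0, 0]], [[0, 0, 0], [0, 0, 0]], [[0, 0, 0], [0, 0, 0]], [[0, 0, 0], [0, 0, 0]], [[0, 0, 0], [0, 0, 0]]])

```text
clock: 6.5
position: [0.5946, -0.0577, 0.1144]
eef_rot: [-90.0, -0.0, -0.4]
wrist_force: [-7.8, 1.5, 14.1]
width: 0.0321
```

>>> carry_out(series=[[[0, 0.1, 0], [0, 0, 0]], [[0, 0.1, 0], [0, 0, 0]], [[0, 0, 0], [0, 0, 0]], [[0, 0, 0], [0, 0, 0]], [[0, 0, 0], [0, 0, 0]], [[0, 0, 0], [0, 0, 0]], [[0, 0, 0], [0, 0, 0]], [[0, 0, 0], [0, 0, 0]]])

```text
clock: 7.5
position: [0.5947, -0.0577, 0.1143]
eef_rot: [-90.0, -0.0, -0.4]
wrist_force: [-13.2, 2.6, 27.5]
width: 0.0321
```

>>> carry_out(series=[[[0, -2, 0], [0, 0, 0]], [[0, -4, 0], [0, 0, 0]], [[0, -4, 0], [0, 0, 0]], [[-0.5, -2.5, 1.5], [0, -2, 0]], [[-1.5, 0, 3.5], [0, -3, 0]], [[-1.5, 0, 3.5], [0, -3, 0]], [[-1.5, 0, 3.5], [0, -3, 0]], [[-1.5, 0, 3.5], [0, -3, 0]]])

```text
clock: 8.5
position: [0.5148, 0.0909, 0.2357]
eef_rot: [-90.0, -0.0, 13.7]
wrist_force: [-0.1, -0.9, 0.1]
width: 0.0321
```

```bash
python3 -c "
from h import *
st();plan([.465,.2755,.08],24.3,8)
s=optics.camera('side');crop(s,260,140,75,90,6,'s_post2.png');t=optics.camera('top');crop(t,300,180,80,70,8,'t_post2.png')"
```

```text
8.5 [0.5148 0.0909 0.2357] [-9.001e+01 -5.000e-02  1.369e+01] [-0.12 -0.92  0.09] 0.0321 [  -3.     3.4   99.3    0.    77.3 -106.7]
from [0.5148 0.0909 0.2357] [-9.001e+01 -5.000e-02  1.369e+01]
[[[-0.06, 1.95, 2.39], [0, -1.33, 0]], [[-0.0, 1.95, 2.39], [0, -1.33, 0]], [[0.05, 1.95, 2.39], [0, -1.33, 0]], [[0.11, 1.95, 2.39], [0, -1.33, 0]], [[0.16, 1.95, 2.38], [0, -1.33, 0]], [[0.22, 1.95, 2.38], [0, -1.33, 0]], [[0.27, 1.95, 2.37], [0, -1.33, 0]], [[0.33, 1.95, 2.37], [0, -1.33, 0]]]
```

View pics/s_post2.png

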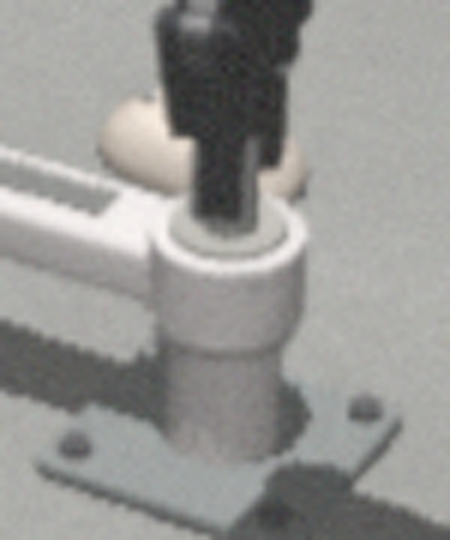

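The side view shows the boss down on its collar with the earlier gap gone; the gripper happens to hide the spigot. Next I'll move to the clip.

>>> carry_out(series=[[[0, 1.9, 2.4], [0, -1.3, 0]], [[0, 1.9, 2.4], [0, -1.3, 0]], [[0, 1.9, 2.4], [0, -1.3, 0]], [[0.1, 1.9, 2.4], [0, -1.3, 0]], [[0.2, 1.9, 2.4], [0, -1.3, 0]], [[0.2, 1.9, 2.4], [0, -1.3, 0]], [[0.3, 1.9, 2.0], [0, -1.3, 0]], [[0.3, 1.9, 1.5], [0, 0, 0]]], jaw=-0.2)

```text
clock: 9.6
position: [0.4715, 0.2644, 0.0829]
eef_rot: [-90.0, -0.1, 22.7]
wrist_force: [0.2, 0.1, 0.0]
width: 0.0512
```

```bash
python3 -c "
from h import *
st();plan([.465,.2755,.02],24.3,8)
s=optics.camera('side')
t=optics.camera('top');crop(t,150,200,80,80,8,'t_post3.png')
crop(s,215,265,90,70,8,'s3.png')"
```

```text
9.6 [0.4715 0.2644 0.0829] [-9.002e+01 -5.000e-02  2.269e+01] [0.16 0.08 0.03] 0.0512 [ 16.7  16.5 103.5  -0.   59.9 -96. ]
from [0.4715 0.2644 0.0829] [-9.002e+01 -5.000e-02  2.269e+01]
[[[-0.02, 0.79, 0.16], [0, -0.2, 0]], [[-0.02, 0.79, 0.16], [0, -0.2, 0]], [[-0.02, 0.79, 0.16], [0, -0.2, 0]], [[-0.02, 0.79, 0.16], [0, -0.2, 0]], [[-0.02, 0.79, 0.16], [0, -0.2, 0]], [[-0.02, 0.79, 0.16], [0, -0.2, 0]], [[-0.02, 0.79, 0.16], [0, -0.2, 0]], [[-0.02, 0.79, 0.16], [0, -0.2, 0]]]
```

View pics/s3.png

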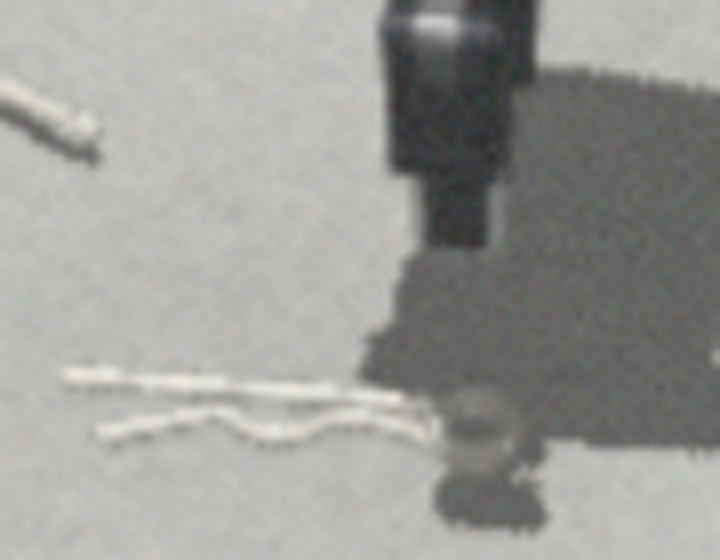

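View pics/t_post3.png

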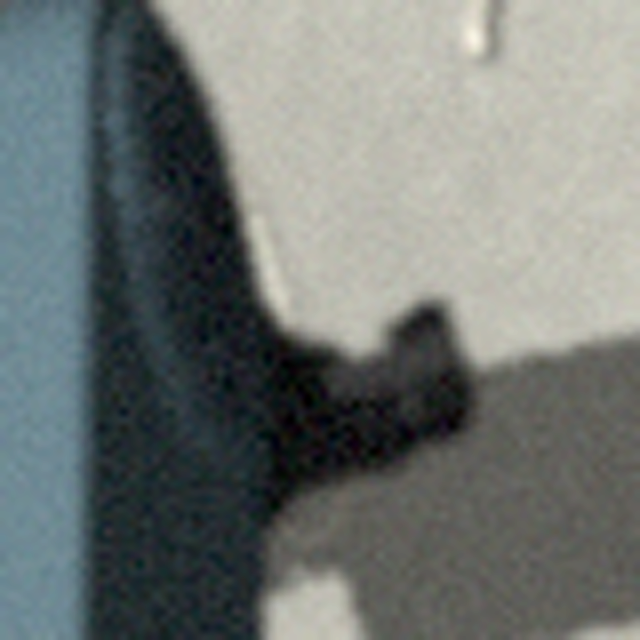

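>>> carry_out(series=[[[0, 0.8, 0.3], [0, -0.8, 0]], [[0, 0.8, 0.3], [0, -0.8, 0]], [[0, 0.9, 0.3], [0, 0, 0]], [[0, 0.9, 0.3], [0, 0, 0]], [[-0.1, 0.9, 0.1], [0, 0, 0]], [[0, 0.9, 0], [0, 0, 0]], [[0, 0.8, 0], [0, 0, 0]], [[0, 0.3, 0], [0, 0, 0]]])

```text
clock: 10.7
position: [0.4643, 0.2753, 0.0196]
eef_rot: [-90.0, 0.1, 24.3]
wrist_force: [-0.4, 0.0, 0.6]
width: 0.0511
```

```bash
python3 -c "
from h import *
st();plan([.465,.2755,.001],24.3,4)
s=optics.camera('side')
crop(s,215,265,90,70,8,'s4.png')"
```

```text
10.7 [0.4643 0.2753 0.0196] [-8.999e+01  5.000e-02  2.429e+01] [-0.45  0.02  0.64] 0.0511 [ 18.1  22.7 104.5   0.   52.8 -96.2]
from [0.4643 0.2753 0.0196] [-8.999e+01  5.000e-02  2.429e+01]
[[[0.02, 0.46, -0.0], [0, -0.0, 0]], [[0.02, 0.46, -0.0], [0, -0.0, 0]], [[0.02, 0.46, -0.0], [0, -0.0, 0]], [[0.02, 0.46, -0.0], [0, -0.0, 0]]]
```

View pics/s4.png

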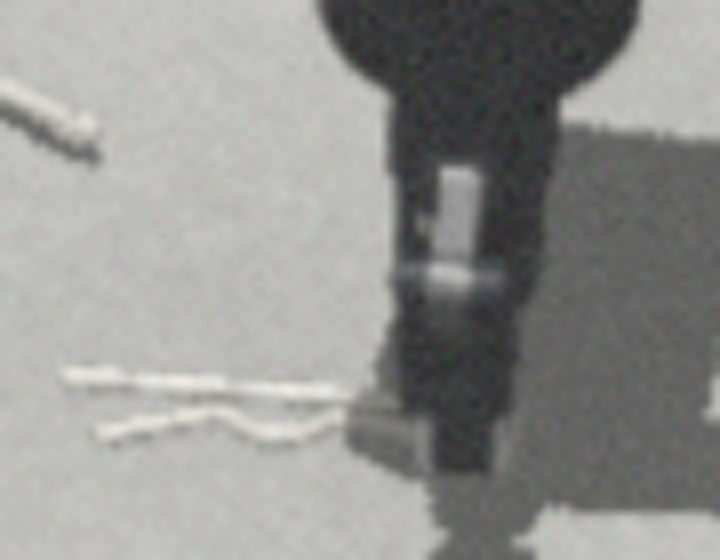

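The side view shows the fingers straddling the coil at about crop (465,440). I'll lower them and grip.

>>> carry_out(series=[[[0, 0.5, 0], [0, 0, 0]], [[0, 0.5, 0], [0, 0, 0]], [[0, 0.4, 0], [0, 0, 0]], [[0, 0.3, 0], [0, 0, 0]], [[0, 0.1, 0], [0, 0, 0]], [[0, 0, 0], [0, 0, 0]], [[0, 0, 0], [0, 0, 0]], [[0, 0, 0], [0, 0, 0]]])

```text
clock: 11.75
position: [0.4648, 0.2755, 0.0024]
eef_rot: [-90.0, -0.0, 24.3]
wrist_force: [0.3, -0.4, 0.1]
width: 0.0511
```

>>> carry_out(series=[[[0, 0, 0], [0, 0, 0]], [[0, 0, 0], [0, 0, 0]], [[0, 0, 0], [0, 0, 0]], [[0, 0, 0], [0, 0, 0]], [[0, 0, 0], [0, 0, 0]], [[0, 0, 0], [0, 0, 0]], [[0, 0, 0], [0, 0, 0]], [[0, 0, 0], [0, 0, 0]]], jaw=1, squeeze=50)

```text
clock: 12.75
position: [0.4648, 0.2755, 0.0027]
eef_rot: [-90.0, -0.0, 24.3]
wrist_force: [-2.0, -1.4, 5.7]
width: 0.0212
```

>>> carry_out(series=[[[0, -0.3, 0], [0, 0, 0]], [[0, -1, 0], [0, 0, 0]], [[0, -1.5, 0], [0, 0, 0]], [[0, -2, 0], [0, 0, 0]], [[0, -2, 0], [0, 0, 0]], [[0, -2, 0], [0, 0, 0]], [[0, -2, 0], [0, 0, 0]], [[0, -1, 0], [0, 0, 0]]])

```text
clock: 13.75
position: [0.4655, 0.2758, 0.1224]
eef_rot: [-90.0, -0.2, 24.3]
wrist_force: [-0.1, 0.6, -1.4]
width: 0.0212
```

```bash
python3 -c "
from h import *
st();
s=optics.camera('side');t=optics.camera('top')
crop(s,170,230,130,80,6,'s5.png');crop(t,140,180,90,80,8,'t5.png')"
```

```text
13.75 [0.4655 0.2758 0.1224] [-90.02  -0.17  24.3 ] [-0.06  0.56 -1.43] 0.0212 [ 18.1  13.1 102.4   0.   64.3 -96.2]
```

View pics/s5.png

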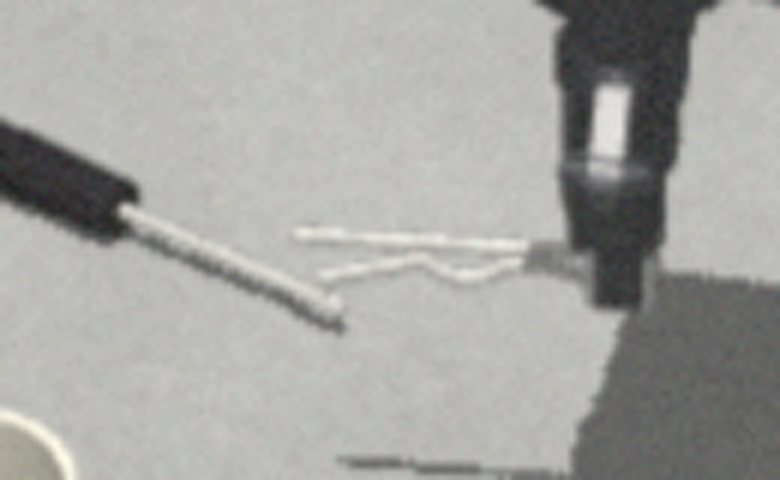

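View pics/t5.png

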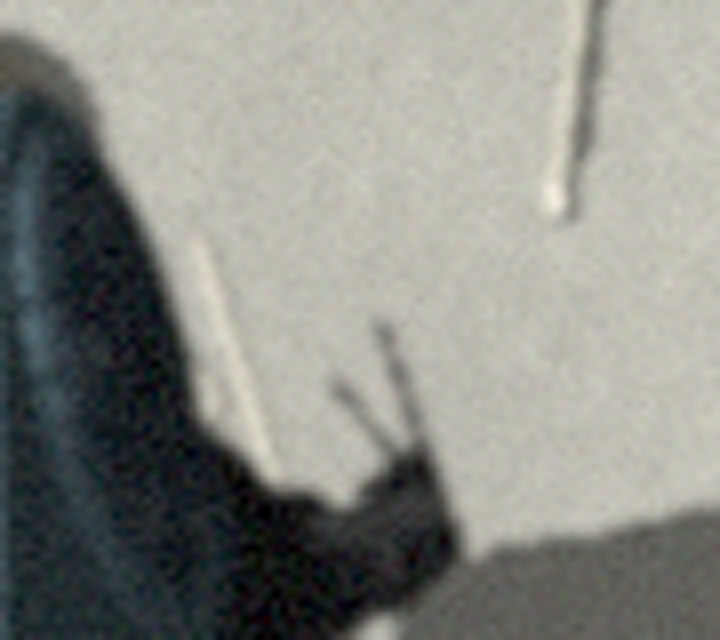

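The clip is held: its tip shows at top crop (198,238) and side crop (297,234), and it looks level. I'll measure it in the hand.

```bash
cat >> h.py <<'E'
fc=lambda p,k,o:((p[0]+.5)/k-.5+o[0],(p[1]+.5)/k-.5+o[1])
def line2(s,t,sa,sb,ta,tb):
    """3D line = intersection of the planes through a line seen in each view"""
    n=[]
    for c,a,b in((s,sa,sb),(t,ta,tb)):
        o,d1=ray(c,*a);_,d2=ray(c,*b);m=np.cross(d1,d2);m/=np.linalg.norm(m);n.append((m,m@o))
    d=np.cross(n[0][0],n[1][0]);d/=np.linalg.norm(d)
    p=np.linalg.lstsq(np.array([n[0][0],n[1][0]]),np.array([n[0][1],n[1][1]]),rcond=None)[0]
    return p,d
E
python3 -c "
from h import *
st();
s=optics.camera('side');t=optics.camera('top')
S=lambda p:fc(p,6,(170,230));T=lambda p:fc(p,8,(140,180))
tip,e=tri(t,T((199,240)),s,S((297,234)));print('tip',tip,e)
p,d=line2(s,t,S((297,234)),S((525,247)),T((199,240)),T((266,470)))
d*=np.sign(d[0]);print('dir',d,'yaw',np.degrees(np.arctan2(d[1],d[0])),'elev',np.degrees(np.arcsin(d[2])))
q=robot.sense();y=np.radians(q['eef_rot'][2]);r=tip-q['position'];print('tip in tool x,z,up',r[0]*np.cos(y)+r[1]*np.sin(y),-r[0]*np.sin(y)+r[1]*np.cos(y),r[2])
"
```

```text
13.85 [0.4656 0.2758 0.122 ] [-90.02  -0.17  24.3 ] [ 0.62 -0.01 -0.54] 0.0211 [ 18.1  13.2 102.4  -0.   64.3 -96.2]
tip [0.56565165 0.312314   0.12227002] 0.0009607053970652304
dir [ 0.91593624  0.39975974 -0.03539718] yaw 23.5788294348597 elev -2.0285329544385955
tip in tool x,z,up 0.10744987834187525 -0.008008509197858733 0.002148938981461998
```

```bash
python3 -c "
from h import *
plan([.515,.053,.165],-50,9)"
```

```text
from [0.4644 0.2754 0.1201] [-9.00e+01  1.00e-02  2.43e+01]
[[[-0.5, -0.5, -2.48], [0, 8.26, 0]], [[-0.14, -0.5, -2.53], [0, 8.26, 0]], [[0.22, -0.5, -2.52], [0, 8.26, 0]], [[0.58, -0.5, -2.47], [0, 8.26, 0]], [[0.93, -0.5, -2.36], [0, 8.26, 0]], [[1.26, -0.5, -2.2], [0, 8.26, 0]], [[1.56, -0.5, -2.0], [0, 8.26, 0]], [[1.83, -0.5, -1.75], [0, 8.26, 0]]]
[[[2.06, -0.5, -1.47], [0, 8.26, 0]]]
```

>>> carry_out(series=[[[-0.5, -0.6, -2.5], [0, 8.3, 0]], [[-0.1, -0.6, -2.5], [0, 8.3, 0]], [[0.2, -0.6, -2.5], [0, 8.3, 0]], [[0.6, -0.6, -2.5], [0, 8.3, 0]], [[0.9, -0.6, -2.4], [0, 8.3, 0]], [[1.3, -0.6, -2.2], [0, 8.3, 0]], [[1.6, -0.6, -2.0], [0, 8.3, 0]], [[1.8, -0.3, -1.8], [0, 8.3, 0]]])

```text
clock: 14.95
position: [0.5089, 0.0761, 0.1645]
eef_rot: [-90.1, 0.1, -42.4]
wrist_force: [0.4, -0.3, -1.1]
width: 0.0211
```

```bash
python3 -c "
from h import *
st();plan([.5158,.0522,.1262],-50,8);st()"
```

```text
14.95 [0.5089 0.0761 0.1645] [-9.005e+01  7.000e-02 -4.238e+01] [ 0.4  -0.33 -1.1 ] 0.0211 [ -4.7   6.8 104.3   0.   69.  -52.4]
from [0.5089 0.0761 0.1645] [-9.005e+01  7.000e-02 -4.238e+01]
[[[0.26, 0.48, -0.16], [0, 0.95, 0]], [[0.27, 0.48, -0.16], [0, 0.95, 0]], [[0.27, 0.48, -0.15], [0, 0.95, 0]], [[0.27, 0.48, -0.15], [0, 0.95, 0]], [[0.28, 0.48, -0.14], [0, 0.95, 0]], [[0.28, 0.48, -0.14], [0, 0.95, 0]], [[0.28, 0.48, -0.13], [0, 0.95, 0]], [[0.28, 0.48, -0.13], [0, 0.95, 0]]]
14.95 [0.5089 0.0761 0.1645] [-9.005e+01  7.000e-02 -4.238e+01] [ 0.4  -0.33 -1.1 ] 0.0211 [ -4.7   6.8 104.3   0.   69.  -52.4]
```

>>> carry_out(series=[[[0.3, 0.6, -0.2], [0, 1.5, 0]], [[0.3, 0.6, -0.2], [0, 1.5, 0]], [[0.3, 0.6, -0.2], [0, 1.5, 0]], [[0.3, 0.6, -0.2], [0, 1.5, 0]], [[0.3, 0.6, -0.2], [0, 1.6, 0]], [[0.3, 0.6, -0.2], [0, 0, 0]], [[0, 0.2, 0], [0, 0, 0]], [[0, 0, 0], [0, 0, 0]]])

```text
clock: 15.95
position: [0.5131, 0.0556, 0.1272]
eef_rot: [-90.0, 0.0, -49.7]
wrist_force: [-0.8, 0.1, -0.2]
width: 0.0209
```

```bash
python3 -c "
from h import *
st()
s=optics.camera('side');t=optics.camera('top');st()
np.savez('v6.npz',s=s['img'],t=t['img'])
crop(s,250,140,100,80,8,'s6.png');crop(t,280,180,90,80,8,'t6.png')"
```

```text
15.95 [0.5131 0.0556 0.1272] [-9.001e+01  1.000e-02 -4.970e+01] [-0.75  0.11 -0.19] 0.0209 [ -7.    9.9 105.7   0.   64.5 -47.3]
16.05 [0.5133 0.0557 0.1275] [-8.998e+01 -1.000e-02 -4.970e+01] [ 0.28 -0.02 -0.94] 0.0208 [ -7.    9.9 105.6   0.   64.5 -47.3]
```

View pics/s6.png

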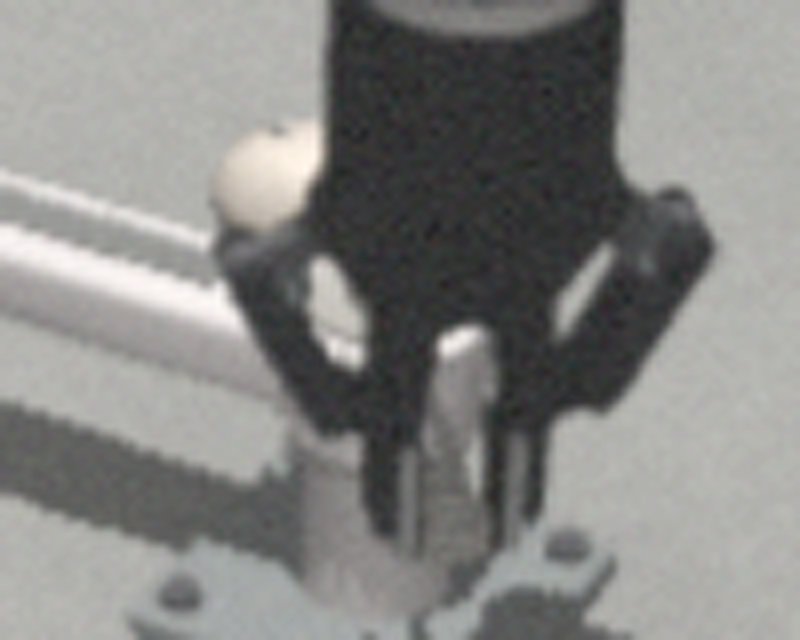

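View pics/t6.png

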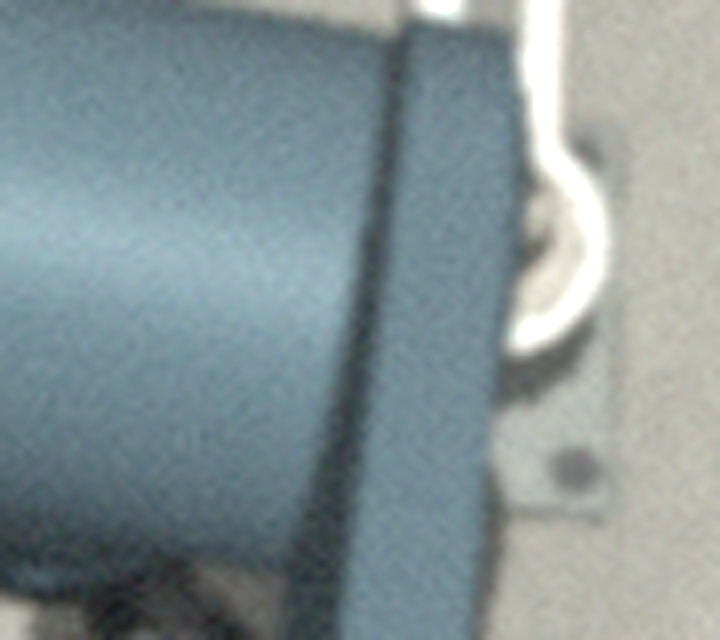

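Both views show the gripper and forearm hiding the spigot, so I'll line up from the measured axis and feel for the hole.

>>> carry_out(series=[[[0.3, 0.1, -0.1], [0, 0.3, 0]], [[0.4, 0, 0], [0, 0, 0]], [[0.4, 0, 0], [0, 0, 0]], [[0.3, 0, 0], [0, 0, 0]], [[0.2, 0, 0], [0, 0, 0]], [[0.1, 0, 0], [0, 0, 0]], [[0, 0, 0], [0, 0, 0]], [[0, 0, 0], [0, 0, 0]]])

```text
clock: 17.05
position: [0.5233, 0.0421, 0.1263]
eef_rot: [-90.0, 0.0, -50.0]
wrist_force: [-0.1, 0.5, -1.6]
width: 0.0213
```

```bash
cat >> h.py <<'E'
A=np.array([.5955,-.0575,.126])
def rel():
    q=robot.sense();p=q["position"];y=np.radians(q["eef_rot"][2]);d=np.array([np.cos(y),np.sin(y),0]);l=np.array([-d[1],d[0],0])
    tip=p+.1075*d-.0095*l-[0,0,.0002]
    e=(tip-A)*1e3;f=q["wrist_force"]
    print("t %.2f yaw %.2f | tip rel axis mm: along %.2f lat %.2f up %.2f | F along %.1f lat %.1f up %.1f | torque up %.2f"%(q["clock"],q["eef_rot"][2],e@d,e@l,e[2],f@d,f@l,f[2],q["wrist_torque"][2]),"rot",q["eef_rot"].round(2),"seat dist along %.1f"%(e@d-57.5))
E
python3 -c "
from h import *
rel()"
```

```text
t 17.05 yaw -50.00 | tip rel axis mm: along -15.19 lat -0.83 up 0.08 | F along -0.4 lat 0.2 up -1.6 | torque up -0.04 rot [-9.e+01  1.e-02 -5.e+01] seat dist along -72.7
```

>>> carry_out(series=[[[0.1, 0, 0.06], [0, 0, 0]], [[0.1, 0, 0], [0, 0, 0]], [[0.1, 0, 0], [0, 0, 0]], [[0.1, 0, 0], [0, 0, 0]], [[0.1, 0, 0], [0, 0, 0]], [[0.1, 0, 0], [0, 0, 0]], [[0, 0, 0], [0, 0, 0]], [[0, 0, 0], [0, 0, 0]]])

```text
clock: 18.05
position: [0.5276, 0.0376, 0.1263]
eef_rot: [-90.0, -0.0, -50.0]
wrist_force: [-1.2, -2.2, -0.5]
width: 0.0209
```

```bash
python3 -c "
from h import *
rel()"
```

```text
t 18.05 yaw -50.01 | tip rel axis mm: along -8.95 lat -0.40 up 0.10 | F along 0.9 lat -2.3 up -0.5 | torque up -0.13 rot [-9.001e+01 -1.000e-02 -5.001e+01] seat dist along -66.5
```

>>> carry_out(series=[[[0.1, 0, -0.04], [0, 0, 0]], [[0.1, 0, 0], [0, 0, 0]], [[0.1, 0, 0], [0, 0, 0]], [[0.1, 0, 0], [0, 0, 0]], [[0.1, 0, 0], [0, 0, 0]], [[0, 0, 0], [0, 0, 0]], [[0, 0, 0], [0, 0, 0]], [[0, 0, 0], [0, 0, 0]]])

```text
clock: 19.05
position: [0.5306, 0.0335, 0.1263]
eef_rot: [-90.0, -0.0, -50.0]
wrist_force: [-1.1, -0.8, -0.2]
width: 0.0211
```

```bash
python3 -c "
from h import *
rel()"
```

```text
t 19.05 yaw -50.01 | tip rel axis mm: along -3.95 lat -0.68 up 0.13 | F along -0.1 lat -1.4 up -0.2 | torque up -0.12 rot [-9.000e+01 -2.000e-02 -5.001e+01] seat dist along -61.4
```

>>> carry_out(series=[[[0.2, 0, -0.03], [0, 0, 0]], [[0.2, 0, 0], [0, 0, 0]], [[0.2, 0, 0], [0, 0, 0]], [[0.2, 0, 0], [0, 0, 0]], [[0.2, 0, 0], [0, 0, 0]], [[0, 0, 0], [0, 0, 0]], [[0, 0, 0], [0, 0, 0]], [[0, 0, 0], [0, 0, 0]]])

```text
clock: 20.05
position: [0.5368, 0.0258, 0.1263]
eef_rot: [-90.0, -0.0, -50.0]
wrist_force: [-1.2, -0.3, -1.2]
width: 0.021
```

```bash
python3 -c "
from h import *
rel()"
```

```text
t 20.05 yaw -50.00 | tip rel axis mm: along 5.91 lat -0.93 up 0.12 | F along -0.5 lat -1.1 up -1.2 | torque up -0.01 rot [-9.e+01 -1.e-02 -5.e+01] seat dist along -51.6
```

Running freely. Advancing until just before the flare contact.

>>> carry_out(series=[[[0.2, 0, 0], [0, 0, 0]], [[0.2, 0, 0], [0, 0, 0]], [[0.2, 0, 0], [0, 0, 0]], [[0.2, 0, 0], [0, 0, 0]], [[0.2, 0, 0], [0, 0, 0]], [[0.2, 0, 0], [0, 0, 0]], [[0.2, 0, 0], [0, 0, 0]], [[0, 0, 0], [0, 0, 0]]])

```text
clock: 21.05
position: [0.5459, 0.0149, 0.1263]
eef_rot: [-90.0, -0.0, -50.0]
wrist_force: [0.3, 0.6, -0.6]
width: 0.0211
```

```bash
python3 -c "
from h import *
rel()"
```

```text
t 21.05 yaw -50.01 | tip rel axis mm: along 20.13 lat -0.97 up 0.12 | F along -0.3 lat 0.6 up -0.6 | torque up 0.00 rot [-9.000e+01 -1.000e-02 -5.001e+01] seat dist along -37.4
```

>>> carry_out(series=[[[0.15, 0, 0], [0, 0, 0]], [[0.15, 0, 0], [0, 0, 0]], [[0.15, 0, 0], [0, 0, 0]], [[0.15, 0, 0], [0, 0, 0]], [[0.15, 0, 0], [0, 0, 0]], [[0.15, 0, 0], [0, 0, 0]], [[0.1, 0, 0], [0, 0, 0]], [[0, 0, 0], [0, 0, 0]]])

```text
clock: 22.05
position: [0.5518, 0.0077, 0.1261]
eef_rot: [-90.0, 0.0, -50.0]
wrist_force: [-2.0, 4.0, 0.3]
width: 0.0213
```

```bash
python3 -c "
from h import *
rel()"
```

```text
t 22.05 yaw -50.00 | tip rel axis mm: along 29.49 lat -1.04 up -0.14 | F along -4.3 lat 1.0 up 0.3 | torque up 0.02 rot [-9.002e+01  5.000e-02 -5.000e+01] seat dist along -28.0
```

>>> carry_out(series=[[[0.15, 0, 0], [0, 0, 0]], [[0.15, 0, 0], [0, 0, 0]], [[0.15, 0, 0], [0, 0, 0]], [[0.15, 0, 0], [0, 0, 0]], [[0.1, 0, 0], [0, 0, 0]], [[0.1, 0, 0], [0, 0, 0]], [[0, 0, 0], [0, 0, 0]], [[0, 0, 0], [0, 0, 0]]])

```text
clock: 23.05
position: [0.5559, 0.0027, 0.1256]
eef_rot: [-90.1, 0.2, -50.0]
wrist_force: [-4.6, 7.9, -0.1]
width: 0.0212
```

```bash
python3 -c "
from h import *
rel()"
```

```text
t 23.05 yaw -49.98 | tip rel axis mm: along 35.93 lat -1.08 up -0.62 | F along -9.0 lat 1.5 up -0.1 | torque up 0.07 rot [-90.05   0.22 -49.98] seat dist along -21.6
```

>>> carry_out(series=[[[0.1, 0, 0], [0, 0, 0]], [[0.1, 0, 0], [0, 0, 0]], [[0.1, 0, 0], [0, 0, 0]], [[0.1, 0, 0], [0, 0, 0]], [[0, 0, 0], [0, 0, 0]], [[0, 0, 0], [0, 0, 0]], [[0, 0, 0], [0, 0, 0]], [[0, 0, 0], [0, 0, 0]]])

```text
clock: 24.05
position: [0.5591, -0.0009, 0.1259]
eef_rot: [-90.0, 0.1, -50.0]
wrist_force: [-3.6, 6.8, -0.0]
width: 0.0211
```

```bash
python3 -c "
from h import *
rel()"
```

```text
t 24.05 yaw -49.99 | tip rel axis mm: along 40.77 lat -0.99 up -0.29 | F along -7.5 lat 1.6 up -0.0 | torque up 0.07 rot [-90.03   0.12 -49.99] seat dist along -16.7
```

>>> carry_out(series=[[[0.1, 0, 0], [0, 0, 0]], [[0.1, 0, 0], [0, 0, 0]], [[0.1, 0, 0], [0, 0, 0]], [[0.1, 0, 0], [0, 0, 0]], [[0.1, 0, 0], [0, 0, 0]], [[0, 0, 0], [0, 0, 0]], [[0, 0, 0], [0, 0, 0]], [[0, 0, 0], [0, 0, 0]]])

```text
clock: 25.05
position: [0.5625, -0.0048, 0.1259]
eef_rot: [-90.0, 0.1, -50.0]
wrist_force: [-3.1, 5.1, -0.8]
width: 0.0215
```

```bash
python3 -c "
from h import *
rel()"
```

```text
t 25.05 yaw -49.98 | tip rel axis mm: along 45.92 lat -0.93 up -0.25 | F along -5.9 lat 1.0 up -0.8 | torque up 0.09 rot [-90.02   0.1  -49.98] seat dist along -11.6
```

>>> carry_out(series=[[[0.1, 0, 0], [0, 0, 0]], [[0.1, 0, 0], [0, 0, 0]], [[0.1, 0, 0], [0, 0, 0]], [[0.1, 0, 0], [0, 0, 0]], [[0.1, 0, 0], [0, 0, 0]], [[0, 0, 0], [0, 0, 0]], [[0, 0, 0], [0, 0, 0]], [[0, 0, 0], [0, 0, 0]]])

```text
clock: 26.05
position: [0.5668, -0.0098, 0.1265]
eef_rot: [-90.0, -0.1, -50.0]
wrist_force: [0.3, 0.9, -0.6]
width: 0.0209
```

```bash
python3 -c "
from h import *
rel()"
```

```text
t 26.05 yaw -50.02 | tip rel axis mm: along 52.51 lat -0.89 up 0.34 | F along -0.5 lat 0.8 up -0.6 | torque up 0.13 rot [-8.997e+01 -7.000e-02 -5.002e+01] seat dist along -5.0
```

>>> carry_out(series=[[[0.1, 0, 0], [0, 0, 0]], [[0.1, 0, 0], [0, 0, 0]], [[0.1, 0, 0], [0, 0, 0]], [[0.1, 0, 0], [0, 0, 0]], [[0, 0, 0], [0, 0, 0]], [[0, 0, 0], [0, 0, 0]], [[0, 0, 0], [0, 0, 0]], [[0, 0, 0], [0, 0, 0]]])

```text
clock: 27.05
position: [0.569, -0.0126, 0.1264]
eef_rot: [-90.0, -0.0, -50.0]
wrist_force: [0.0, -1.6, 0.3]
width: 0.0211
```

```bash
python3 -c "
from h import *
rel()"
```

```text
t 27.05 yaw -50.01 | tip rel axis mm: along 56.11 lat -0.92 up 0.19 | F along 1.3 lat -1.0 up 0.3 | torque up 0.03 rot [-8.999e+01 -2.000e-02 -5.001e+01] seat dist along -1.4
```

>>> carry_out(series=[[[0.1, 0, 0], [0, 0, 0]], [[0.1, 0, 0], [0, 0, 0]], [[0, 0, 0], [0, 0, 0]], [[0, 0, 0], [0, 0, 0]], [[0, 0, 0], [0, 0, 0]], [[0, 0, 0], [0, 0, 0]], [[0, 0, 0], [0, 0, 0]], [[0, 0, 0], [0, 0, 0]]])

```text
clock: 28.05
position: [0.5702, -0.014, 0.1263]
eef_rot: [-90.0, -0.0, -50.0]
wrist_force: [0.0, 0.6, -0.7]
width: 0.0209
```

```bash
python3 -c "
from h import *
rel()
s=optics.camera('side');t=optics.camera('top')
crop(s,250,140,100,80,8,'s7.png');crop(t,280,180,90,80,8,'t7.png')"
```

```text
t 28.05 yaw -50.00 | tip rel axis mm: along 57.90 lat -0.96 up 0.11 | F along -0.4 lat 0.4 up -0.7 | torque up -0.02 rot [-90.  -0. -50.] seat dist along 0.4
```

View pics/s7.png

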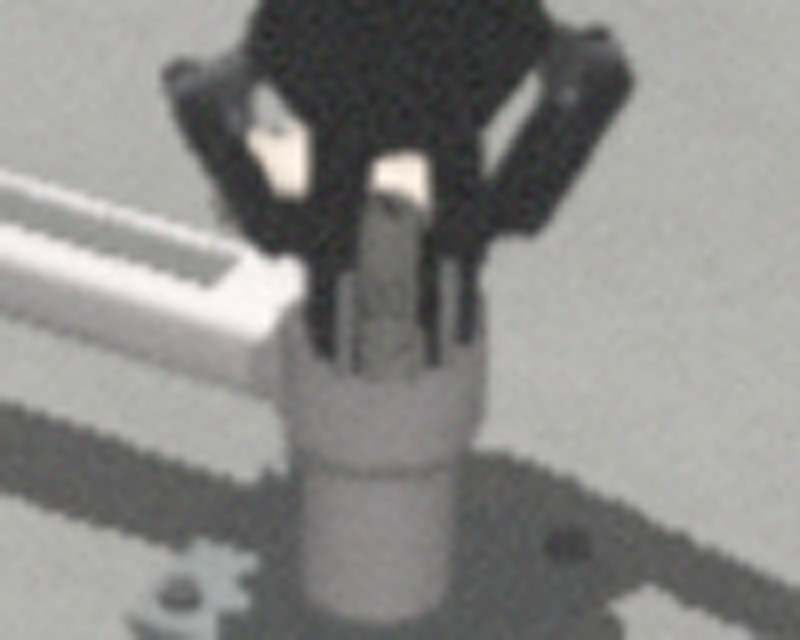

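View pics/t7.png

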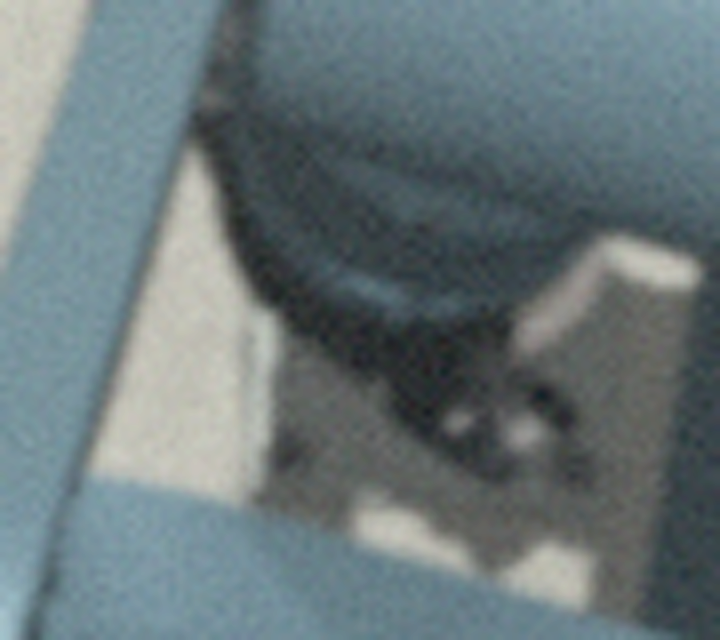

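The push force rose to about 9 N and then fell to zero at the nominal home position. The side view shows the coil against the seated boss at about crop (390,290). Now I'll release.

>>> carry_out(series=[[[0, 0, 0], [0, 0, 0]], [[0, 0, 0], [0, 0, 0]], [[0, 0, 0], [0, 0, 0]], [[0, 0, 0], [0, 0, 0]], [[0, -0.5, 0], [0, 0, 0]], [[0, -1, 0], [0, 0, 0]], [[0, -2, 0], [0, 0, 0]], [[0, -3, 0], [0, 0, 0]]], jaw=0)

```text
clock: 29.15
position: [0.5697, -0.0139, 0.1919]
eef_rot: [-90.0, 0.1, -50.0]
wrist_force: [0.1, -0.3, 0.5]
width: 0.0426
```

>>> carry_out(series=[[[0, -3, 0], [0, 0, 0]], [[-2, -2, 0], [0, 0, 0]], [[-4, 0, 0], [0, 0, 0]], [[-4, 0, 0], [0, 0, 0]], [[-4, 0, 0], [0, 0, 0]], [[-4, 0, 0], [0, 0, 0]], [[-4, 0, 0], [0, 0, 0]], [[-4, 0, 0], [0, 0, 0]]])

```text
clock: 30.15
position: [0.4024, 0.1861, 0.2423]
eef_rot: [-89.9, -0.0, -50.0]
wrist_force: [0.4, -0.2, -0.4]
width: 0.0428
```

```bash
python3 -c "
from h import *
st()
s=optics.camera('side');t=optics.camera('top')
crop(s,250,140,100,80,8,'s8.png');crop(t,280,180,90,80,8,'t8.png')
cv2.imwrite('pics/s8f.png',s['img'][:,:,::-1])"
```

```text
30.15 [0.4024 0.1861 0.2423] [-8.992e+01 -4.000e-02 -5.001e+01] [ 0.41 -0.25 -0.37] 0.0428 [  9.4  -7.9 109.4   0.   78.4 -30.6]
```

View pics/s8.png

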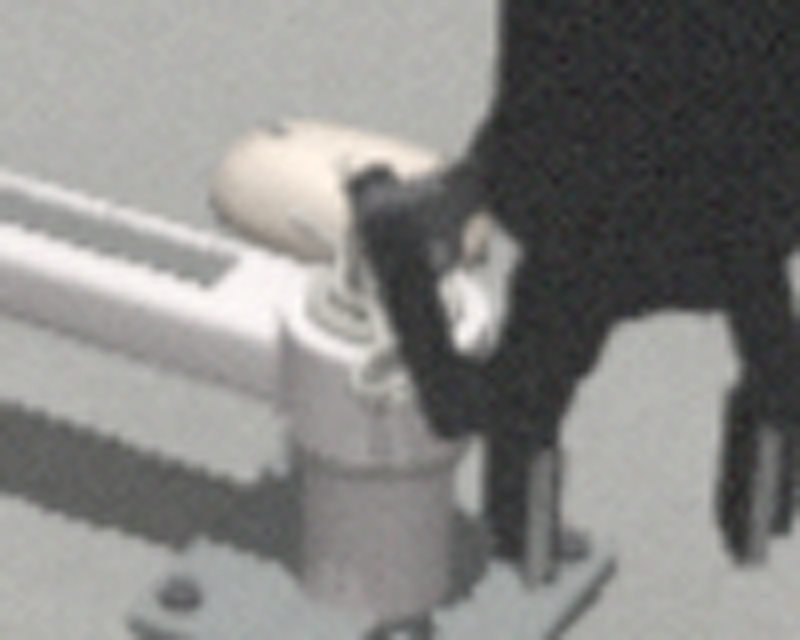

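View pics/t8.png

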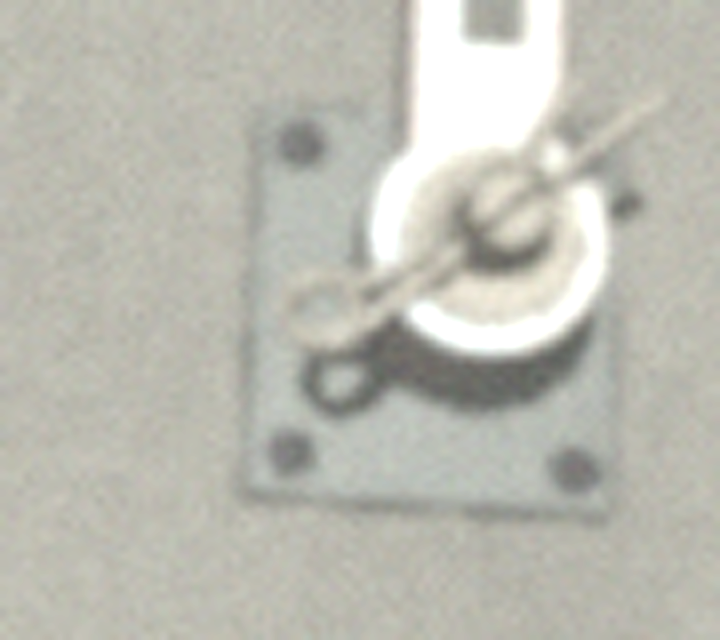

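The top view shows the clip through the spigot, with its coil at crop (328,305) and its tip at (660,97). I'll back the arm away for a clear side view and measure.

>>> carry_out(series=[[[-2, -2, 0], [0, 0, 0]], [[-2, -2, 0], [0, 0, 0]], [[-3, -1, 0], [0, 0, 0]], [[-3, 0, 0], [0, 0, 0]], [[0, 0, 0], [0, 0, 0]], [[0, 0, 0], [0, 0, 0]], [[0, 0, 0], [0, 0, 0]], [[0, 0, 0], [0, 0, 0]]])

```text
clock: 31.25
position: [0.3393, 0.2612, 0.2912]
eef_rot: [-90.0, -0.0, -50.1]
wrist_force: [-0.1, -0.2, -0.0]
width: 0.0427
```

```bash
python3 -c "
from h import *
st()
s=optics.camera('side');t=optics.camera('top')
crop(s,260,140,90,70,8,'s9.png');crop(t,305,185,70,50,11,'t9.png')
T=lambda p:fc(p,8,(280,180))
c=onz(t,*T((326,303)),.1285);p=onz(t,*T((662,97)),.126)
d=(p-c)[:2];print(c,p,np.linalg.norm(d),'expect',np.hypot(107.5,9.5))
# tip & coil -> seat
u=np.degrees(np.arctan2(d[1],d[0]))+np.degrees(np.arctan2(9.5,107.5));print('yaw',u)
y=np.radians(u);seat=p[:2]-.0575*np.array([np.cos(y),np.sin(y)]);print('seat',seat,'axis top cam .5951,-.0567', 'swing: washer z');
dz=t['depth']
for uv in((347,216),(340,217)):
    o,r=ray(t,*uv);print((o+r*dz[uv[1],uv[0]]).round(4))
"
```

```text
31.25 [0.3393 0.2612 0.2912] [-90.02  -0.   -50.07] [-0.15 -0.17 -0.04] 0.0427 [ 21.6 -12.2 107.4  -0.   84.8 -18.3]
[ 0.5705551 -0.0136355  0.1285   ] [ 0.63224216 -0.09956209  0.126     ] 0.10577651352190875 expect 107.91895106977273
yaw -49.275046964208336
seat [ 0.59472752 -0.0559857 ] axis top cam .5951,-.0567 swing: washer z
[ 0.5799 -0.0707  0.1164]
[ 0.5771 -0.0563  0.1146]
```

View pics/s9.png

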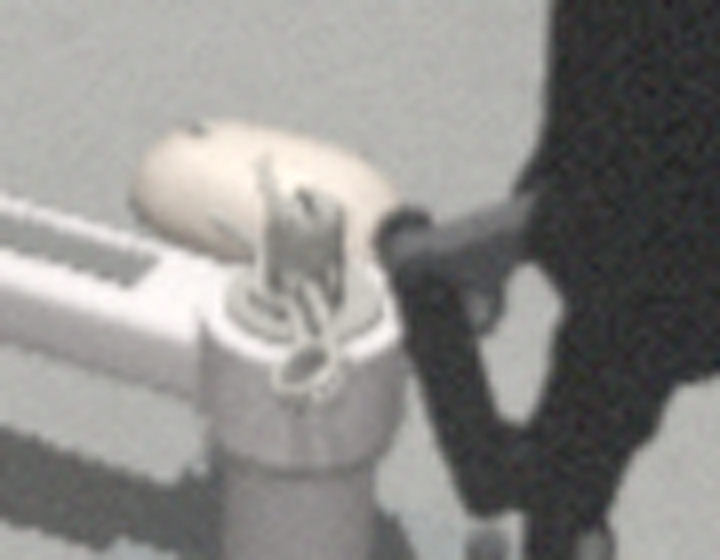

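View pics/t9.png

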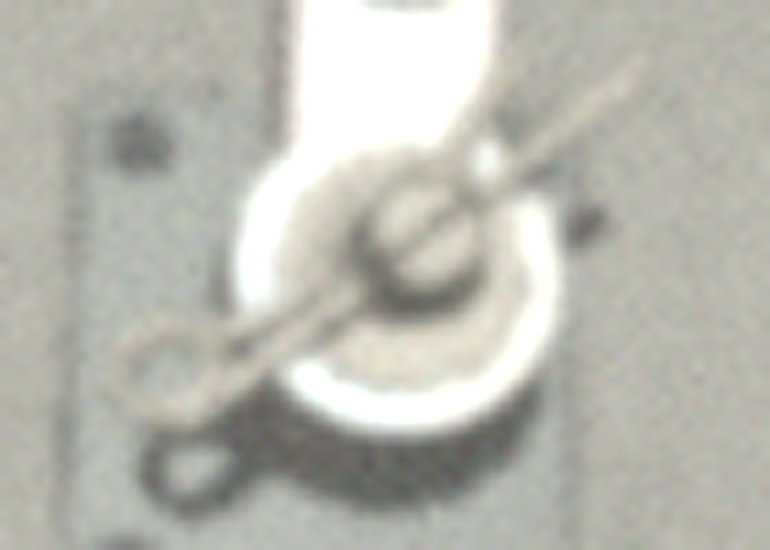

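The side view shows the straight leg through the spigot, the bent leg hugging its left side at about (270,230), and the coil at (305,370). The boss is seated, and the measured seat point is about 1 mm from the hole. I'll hand in now.

```bash
python3 -c "
from h import *
print(robot.hand_in());st()"
```

```text
the job is handed in; nothing more can be done
None
the job is handed in; nothing more can be done
```

I seated the display arm and pushed the large R-clip home, let go and backed the arm clear. I handed the job in at about 31 s; no verdict is reported.

- **Arm:** I pressed the boss down with the fingers either side of the spigot. It stopped solid: the last 13 N of push, to 27.5 N, moved it only 0.1 mm. In the final pictures the washer is about 115–116 mm above the desk, which matches fully seated.
- **Clip:** I pinched the coil and felt the straight leg into the cross-hole at a heading of -50°. It went in without wedging. The highest push I read was about 9 N as the bent leg rode over, falling to about zero at home.
- **Last checks:** In the top view the clip's seat point is about 1 mm from the hole's axis. The side view shows the bent leg closed around the spigot. The gripper is well clear, with no force on the wrist.

**Checks that disagreed or were missing:**
- The finger opening on the coil read 21 mm where 24 mm was expected, though the grip held throughout.
- Coil to tip measured 105.8 mm against 107.9 mm nominal, within the calibration error.
- The arm blocked both cameras during the insertion, so I relied on position and force there.
- The bent leg's closing is judged only from the pictures and the drop in force.
- I made no final measurement of the small clip, the mouse, the mug or the screwdriver. The arm never went near enough to touch them as far as I saw.

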